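Slide the next tile home against the batten and the spacers

TASK

Dry-fit the next tile on the backer board: gently push the loose full-size tile across the board until its edge is flush against the wooden batten and its neighbouring edge is snug against the white spacers of the two bonded tiles, continuing the row along the batten. Only push it with the fingertips so that it always lies flat on the board, never lift or tip it, and leave the half-tile offcut, the sample block, the bottle and the spreader where they are.

Things in the scene. Friction and masses are not known exactly. Their poses are not given: they have to be found in the camera images.
- board: Fixed grey backer board flat on the table, 340 (x) x 600 (y) x 12 mm, turned up to 9 degrees. A wooden batten, 34 mm wide, standing 18 mm above the board, is fixed along its far (+x) edge; its stop face, looking to -x, is at board x = +130 mm. Origin: centre of the board's underside (table height); x points to the batten, y along it, z up.
- laid: Two dark grey 98 x 98 x 10 mm tiles bonded to the board in line along x, the far one touching the batten, at its +y or -y end (varies). Rigid white tab spacers, 3 mm thick, 20 mm high, stand on both y sides, outer faces at y = +-52 mm. The far tile's centre is at x = +50.5 mm. Origin: middle of the pair at the board's top; axes as the board's. The loose tile goes on the side of the board's middle.
- tile: Loose tile to push: dark grey, 98 x 98 x 10 mm, 0.2 to 0.3 kg, flat near the board's middle, 50 to 130 mm short of the batten, turned up to 23 degrees to the board; slides with friction. Origin: centre of its underside; x, y along its edges, z up. Home: its centre is at board x = 81 mm and 101 mm in board y from the bonded tiles' origin, toward the board's middle.
- offcut: Bystander: loose half-tile offcut, 48 x 98 x 10 mm (x, y, z), same dark grey stoneware, lying on the board's near right part. Origin: centre of its underside.
- block: Bystander: loose yellow masonry sample block, 190 x 90 x 40 mm (x, y, z), with a small 60 x 60 x 8 mm tile stuck on top (48 mm high in all), lying on the board by the batten at the end opposite the bonded tiles. Origin: centre of its underside.
- bottle: Bystander: water bottle, 64 mm across and 200 mm tall, standing on the table to the right of the board. Origin: centre of its underside.
- spreader: Bystander: notched adhesive spreader lying on the table to the left of the board; steel blade 220 mm wide (its y), black handle toward its -x, 215 mm long over all, 24 mm high. Origin: underside, where handle and blade meet.
There are look-alikes about, which are no part of the job. What is shaped like the tile but blue or turquoise is not meant.

How it is judged (in metres and radians):
At the end, for the whole second after the job is handed in: The loose tile lies flat and at rest on the board, its edge within 2.5 mm of the batten, its side within 2.5 mm of the bonded tiles' spacers on the side of the board's middle, and square to the batten within 0.025 rad (x of tile in the frame of board above 0.0785 m and (angle between the x axis of tile and the x axis of board, either way round below 0.025 rad or angle between the y axis of tile and the x axis of board, either way round below 0.025 rad) and ((y of laid in the frame of board above 0 m and y of tile in the frame of laid between -0.1035 and -0.09 m) or (y of laid in the frame of board below 0 m and y of tile in the frame of laid between 0.09 and 0.1035 m)) and z of tile in the frame of board below 0.014 m and angle between tile's own z axis and vertical below 0.03 rad and linear speed of tile below 0.01 m/s); the robot touches nothing.
It fails at once if the tile is lifted or tipped (8 mm or 0.15 rad) (z of tile in the frame of board above 0.02 m or angle between tile's own z axis and vertical above 0.15 rad).
It fails at once if the tile is knocked or thrown along (faster than 0.5 m/s) (linear speed of tile above 0.5 m/s).
It fails at once if the offcut, sample block, bottle or spreader is moved by more than 10 mm (distance of any of offcut, block, bottle, spreader from where it was at the start of the episode above 0.01 m).
It also fails if it takes over 48 s, if anything falls off the work surface, if the arm or the gripper's body presses on something with over 40 N, if the wrist force passes 120 N, or if a joint passes its speed limit or range.

ROBOT

A 6-joint arm with a two-finger parallel gripper is mounted at the origin on the work surface. World frame = base frame: x ahead of the robot, y to its left, z up, the work surface at z = 0. Lengths are in m, angles in degrees, forces in N, time in s.
With the tool pointing down it reaches from about 0.375 to 0.75 m from the base axis. Payload 9 kg.
Tool frame: the origin (TCP) lies where the fingers leave the gripper's body, on its centre line; the fingertips stand 73 mm ahead of it and the grasp point (between the pads) lies 54 mm ahead of it (robot.tip_reach is the distance from the TCP to the fingertips, in m); z points along the fingers, y is the direction in which the jaws open and shut (so a half turn about z gives the same grasp; the last joint's range is limited). The gripper opens to 85 mm and grips with 20 to 120 N. Pads are 22 mm wide; open, the fingers measure 114 mm over their backs; the gripper's body (76 mm by 85 mm) begins 54 mm behind the grasp point. The pads swing forward as they close: fully open they stand 13 mm farther back than shut.
Start: joints at [61.667, 5.964, 5.575, 89.605, 0, 77.527], TCP at [0.164, 0.577, 0.304] pointing down, gripper open.
Joint ranges: [-171.21, 171.21], [-48.23, 106.86], [-62.78, 66.21], [-105.2, 120.99], [-86.42, 89.51], [-180, 180]. Speed limits (degrees/s): [127.2, 127.2, 147.25, 180, 180, 180].

INTERFACE

Orientations are given as [roll, pitch, yaw] about the fixed x, y, z axes, in that order (R = Rz(yaw) Ry(pitch) Rx(roll)).
In Python, from plant import robot gives the robot as it stands. Calls block until the motion is done:
- robot.move_pose(position, orientation): joint-space move of the TCP to a pose.
- robot.line_to(position, vel=0.15, rotation=None, guard=None): straight line of the TCP; rotation=None keeps the orientation; vel is the mean speed in m/s. With guard (N) it stops when the force on the tool has changed by that much, and returns True; else False.
- robot.goto_joints(angles): joint-space move.
- robot.set_gripper(opening): finger opening in m; the grip force is fixed at half the most; returns when the fingers have stopped.
- robot.pause(seconds).
- robot.ik(position, orientation): joint angles nearest the present ones, or None.
- robot.observe(): the state.
- robot.grab_frame(name): name is "side" or "top"; returns the picture (480x640x3 uint8, blue, green, red); there is no depth.
- robot.get_calibration(name): a dict with "vertical_fov" (degrees; the focal length in pixels is half the picture's height over the tangent of half this angle, whatever the lens; pixels are square), "cx", "cy" (the principal point, pixels), "rvec" (rotation vector, rad) and "tvec" (3), from world to camera coordinates, as OpenCV has them. Camera axes: x right, y down, z forward; pixel columns grow to the right and rows downward; lengths in m; the calibration is good to about 2 mm. A picture is of the moment at which its call begins. get_calibration takes no time and is no camera call.
A pose or a line that the arm cannot do raises robot.IKError and nothing moves.
- robot.job_done(): hands the job in, once; it reports no verdict.
The state is a dict: "time": time; "q": joint angles; "qvel": joint speeds; "joint_torque": joint torques, N m; "tool_pos": TCP position; "tcp_rot": TCP orientation; "ft_force": force on the tool from outside, world axes, zero at the start; "torque": the same for the moment, N m; "gripper_width": finger opening in m.
Only numpy, scipy, OpenCV 4.12 (cv2) and the standard library are available. Lean on these libraries where they do the work, as an engineer would, in place of code of your own. Each camera call takes 0.05 s, during which the arm holds its last target.

## Working session

There is one attempt and no reset: what is moved stays moved. The work goes in short steps, each a Python script; the robot and the scene stay as the last script left them, time stands still between calls to the robot, and variables do not carry over. Pictures are saved under pics/ and viewed, and the job is handed in when it is done.

```bash
ls; mkdir -p pics; python3 - <<'E'
from plant import robot
import cv2
for n in("side","top"):
    im=robot.grab_frame(n); cv2.imwrite(f"pics/{n}0.png",im); print(n,robot.get_calibration(n))
s=robot.observe(); print(s)
E
```

```text
pics
side {'vertical_fov': 55.456995116317515, 'cx': 316.3141090932476, 'cy': 236.74695774200688, 'rvec': array([ 2.02377192, -0.76070147,  0.40243492]), 'tvec': array([-0.31874491,  0.20297523,  0.86900731])}
top {'vertical_fov': 53.13080740671594, 'cx': 317.2644520125881, 'cy': 233.7259504155791, 'rvec': array([ 2.19906616, -2.14344968,  0.1107022 ]), 'tvec': array([0.02812803, 0.4453551 , 1.21975305])}
{'time': 0.1, 'q': array([ 6.16673953e+01,  5.99563406e+00,  5.53285812e+00,  8.96064828e+01,
       -5.20706342e-04,  7.75268563e+01]), 'qvel': array([ 0.03016103, -0.05268672,  0.25738696,  0.07354986, -0.01791481,
       -0.02115899]), 'joint_torque': array([ 5.87774062e-03, -5.58206034e+01,  5.04720604e+01,  1.28607775e-02,
       -3.04522619e-04, -2.89969273e-05]), 'tool_pos': array([0.16385271, 0.57696696, 0.30320848]), 'tcp_rot': array([-1.79932263e+02, -1.44502211e-02,  1.64140531e+02]), 'ft_force': array([ 0.70736102,  0.3517658 , -0.50957379]), 'torque': array([-0.02945331,  0.04289885,  0.02889658]), 'gripper_width': 0.08560577066956598}
```

View pics/top0.png

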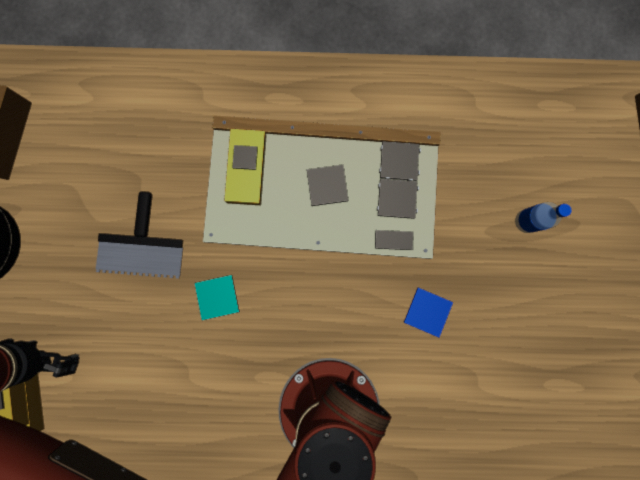

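View pics/side0.png

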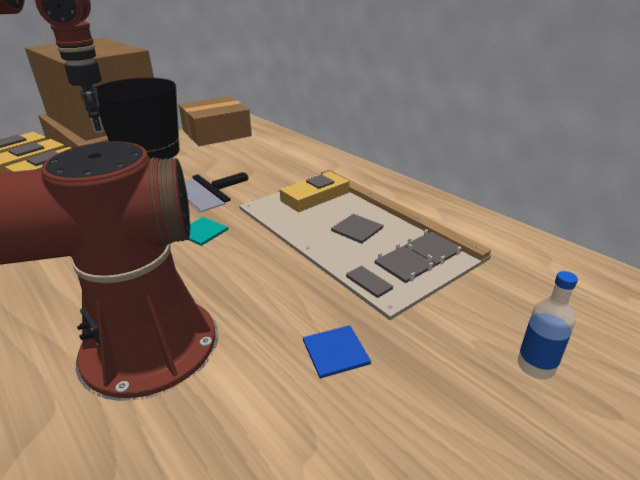

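The top view shows the loose tile at about (327,185). The bonded pair is at (399,160) and (397,198), on the board's −y end, with the batten along the top edge (rows 130–145). The block is at (245,165), the offcut at (394,240), and the blue and turquoise decoys are off the board. The side view shows the same layout. Next I'll measure it.

```bash
cat > h.py <<'E'
import cv2, numpy as np
from plant import robot
def cam(n):
    c=robot.get_calibration(n); f=240/np.tan(np.radians(c["vertical_fov"])/2)
    R,_=cv2.Rodrigues(np.array(c["rvec"])); return f,c["cx"],c["cy"],R,np.array(c["tvec"])
def cast(n,uv,z):
    f,cx,cy,R,t=cam(n); uv=np.atleast_2d(uv).astype(float)
    d=np.c_[(uv[:,0]-cx)/f,(uv[:,1]-cy)/f,np.ones(len(uv))]@R; o=-R.T@t
    return o+d*((z-o[2])/d[:,2])[:,None]
def proj(n,P):
    f,cx,cy,R,t=cam(n); q=np.atleast_2d(P)@R.T+t
    return np.c_[f*q[:,0]/q[:,2]+cx,f*q[:,1]/q[:,2]+cy]
def blobs(im,z=0.022,name="top",roi=(195,120,450,265),amin=300):
    # dark neutral blobs on board -> minAreaRect in metric plane
    x0,y0,x1,y1=roi; k=4
    g=cv2.resize(im[y0:y1,x0:x1],None,fx=k,fy=k,interpolation=cv2.INTER_CUBIC)
    h=cv2.cvtColor(g,cv2.COLOR_BGR2HSV)
    m=((h[...,2]<150)&(h[...,1]<70)).astype(np.uint8)*255
    cs,_=cv2.findContours(m,cv2.RETR_EXTERNAL,cv2.CHAIN_APPROX_NONE); out=[]
    for c in cs:
        if cv2.contourArea(c)<amin*k*k: continue
        uv=(c[:,0,:]+0.5)/k-0.5+[x0,y0]
        P=cast(name,uv,z)[:,:2]
        r=cv2.minAreaRect((P*1000).astype(np.float32)); out.append((uv.mean(0),r))
    return out,m
E
python3 - <<'E'
from h import *
im=cv2.imread("pics/top0.png")
out,m=blobs(im); cv2.imwrite("pics/m0.png",cv2.resize(m,None,fx=.75,fy=.75))
for o in out: print(o)
z=cv2.resize(im[115:270,195:450],None,fx=3,fy=3,interpolation=cv2.INTER_CUBIC); cv2.imwrite("pics/z0.png",z)
# board corners by greenish-grey light mask
h=cv2.cvtColor(im,cv2.COLOR_BGR2HSV)
for p in[(300,220),(327,185),(399,160),(320,133),(500,100),(245,190)]: print(p,im[p[1],p[0]],h[p[1],p[0]])
E
```

```text
(array([393.69012141, 239.72102649]), ((434.2937316894531, -158.87667846679688), (53.098445892333984, 102.31110382080078), 0.5353631973266602))
(array([326.86574074, 184.94486532]), ((573.4856567382812, 17.138832092285156), (103.50574493408203, 102.7579345703125), 9.245199203491211))
(array([244.49104585, 157.11282235]), ((642.1114501953125, 235.9541778564453), (60.08767318725586, 61.131893157958984), 88.11013793945312))
(array([334.02965806, 164.44993022]), ((600.97021484375, 5.7342529296875), (547.16259765625, 202.51300048828125), 87.19294738769531))
(300, 220) [147 170 167] [ 34  35 170]
(327, 185) [ 91  97 101] [ 18  25 101]
(399, 160) [85 91 94] [20 24 94]
(320, 133) [ 51  85 114] [ 16 141 114]
(500, 100) [ 82 124 153] [ 18 118 153]
(245, 190) [ 79 173 169] [ 31 139 173]
```

View pics/z0.png

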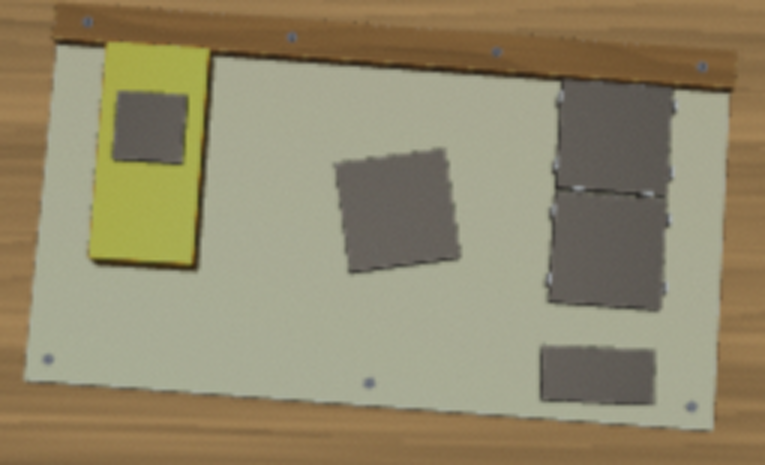

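```bash
cat >> h.py <<'E'
def edges(im,ps,z,lo=-8,hi=8,name="top"):
    """ps: (N,2) metric pts & direction d (world xy): find max-gradient position along normal"""
    g=cv2.cvtColor(im,cv2.COLOR_BGR2GRAY).astype(np.float32); res=[]
    for p,n in ps:
        s=np.arange(lo,hi,0.25)/1000; Q=np.c_[np.array(p)+s[:,None]*np.array(n),np.full(len(s),z)]
        uv=proj(name,Q).astype(np.float32)
        v=cv2.remap(g,uv[:,0].reshape(1,-1),uv[:,1].reshape(1,-1),cv2.INTER_CUBIC)[0]
        v=cv2.GaussianBlur(v.reshape(1,-1),(0,0),4)[0]
        d=np.gradient(v); i=np.argmax(np.abs(d)); 
        w=np.abs(d)[max(0,i-6):i+7]; ss=s[max(0,i-6):i+7]
        res.append(np.array(p)+np.array(n)*(w*ss).sum()/w.sum())
    return np.array(res)
def fitline(P):
    P=np.asarray(P,np.float32); vx,vy,x,y=cv2.fitLine(P,cv2.DIST_HUBER,0,0.001,0.001).ravel()
    r=(P-[x,y])@np.array([-vy,vx]); return np.array([x,y]),np.array([vx,vy]),r.std()
def rectfit(im,c,yaw,w,h,z,lo=-8,hi=8):
    """refine rectangle: returns centre, yaw, w, h"""
    for _ in range(2):
        ex=np.array([np.cos(yaw),np.sin(yaw)]); ey=np.array([-ex[1],ex[0]]); L=[]
        for n,t,a,b in((ex,ey,w/2,h/2),(-ex,ey,w/2,h/2),(ey,ex,h/2,w/2),(-ey,ex,h/2,w/2)):
            ps=[(c+n*a+t*u,n) for u in np.linspace(-.8*b,.8*b,30)]
            p0,d,sd=fitline(edges(im,ps,z,lo,hi)); d=d*np.sign(d@t); L.append((p0,d,sd))
        yaws=[np.arctan2(L[0][1][1],L[0][1][0])-np.pi/2,np.arctan2(L[1][1][1],L[1][1][0])-np.pi/2,np.arctan2(L[2][1][1],L[2][1][0]),np.arctan2(L[3][1][1],L[3][1][0])]
        yw=np.median(yaws); X=[(L[i][0]-c)@ex for i in(0,1)]; Y=[(L[i][0]-c)@ey for i in(2,3)]
        c=c+ex*(X[0]+X[1])/2+ey*(Y[0]+Y[1])/2; w2=X[0]-X[1];h2=Y[0]-Y[1]; yaw=yw
    return c,yaw,w2,h2,np.degrees(yaws)
E
python3 - <<'E'
from h import *
np.set_printoptions(precision=4,suppress=True)
im=cv2.imread("pics/top0.png")
f,cx,cy,R,t=cam("top"); print("cam",-R.T@t)
print("tile",rectfit(im,np.array([.5735,.0171]),np.radians(9.25),.098,.098,.022))
print("offcut",rectfit(im,np.array([.4343,-.1589]),np.radians(.53),.048,.098,.022))
def zz(p):return [p[0]/3+195,p[1]/3+115]
C=cast("top",[zz(p) for p in[(25,380),(713,430),(730,92),(57,45)]],.012)[:,:2]; print("corners",C)
L=[]
for a,b in((0,1),(1,2),(3,0)):
    d=C[b]-C[a]; n=np.array([d[1],-d[0]])/np.linalg.norm(d)
    E=edges(im,[(C[a]+d*u,n) for u in np.linspace(.08,.92,60)],.012,-10,10); p,dd,sd=fitline(E); L.append((p,dd)); print(a,b,p,np.degrees(np.arctan2(dd[1],dd[0])),sd)
a,b=zz((230,57)),zz((550,80))
A=cast("top",[a,b],.012)[:,:2]; d=A[1]-A[0];n=np.array([-d[1],d[0]])/np.linalg.norm(d)
for z in(.012,.030):
    A=cast("top",[a,b],z)[:,:2]
    E=edges(im,[(A[0]+(A[1]-A[0])*u,n) for u in np.linspace(0,1,40)],z,-8,8); p,dd,sd=fitline(E); print("stop",z,p,np.degrees(np.arctan2(dd[1],dd[0])),sd,"dist to near edge",(p-L[0][0])@n)
E
```

```text
cam [0.321  0.0408 1.2579]
tile (array([0.5735, 0.0171]), np.float64(0.16017675155137465), np.float64(0.10009207706141522), np.float64(0.0987944999477736), array([9.0506, 9.4656, 9.3043, 8.9441]))
offcut (array([ 0.4341, -0.1583]), np.float64(-0.018395204486591467), np.float64(0.049510063668422685), np.float64(0.10002100565167557), array([-1.0085, -1.1064,  0.7944, -1.0994]))
corners [[ 0.4171  0.3353]
 [ 0.389  -0.2618]
 [ 0.6891 -0.2764]
 [ 0.716   0.3216]]
0 1 [0.405  0.0469] 87.24268 0.0005517856
1 2 [ 0.5212 -0.2669] -2.8107965 0.00054019416
3 0 [0.5483 0.3311] -2.6880176 0.000565228
stop 0.012 [0.703  0.0182] 87.23913 0.00031780655 dist to near edge 0.298943262079964
stop 0.03 [0.6975 0.0185] 87.2295 0.0003229876 dist to near edge 0.2934444172859974
```

```bash
cat >> h.py <<'E'
BY=np.radians(-2.76); EX=np.array([np.cos(BY),np.sin(BY)]); EY=np.array([-EX[1],EX[0]])
# near edge point -> x_b=-.170 ; sides mean -> y_b=0
NE=np.array([.405,.0469]); ym=((np.array([.5212,-.2669])@EY)+(np.array([.5483,.3311])@EY))/2
O=EX*(NE@EX+.1705)+EY*ym     # board origin (xy); half of the 1 mm near-edge/stop discrepancy shared
def b2w(x,y): return O+EX*x+EY*y
def w2b(p): d=np.asarray(p)-O; return np.array([d@EX,d@EY])
E
python3 - <<'E'
from h import *
np.set_printoptions(precision=4,suppress=True)
im=cv2.imread("pics/top0.png")
print("width",(np.array([.5483,.3311])-np.array([.5212,-.2669]))@EY,"O",O)
def zz(p):return [p[0]/3+195,p[1]/3+115]
for nm,p in(("far",(616,137)),("near",(607,250))):
    c=cast("top",[zz(p)],.022)[0,:2]; r=rectfit(im,c,BY,.098,.098,.022,-6,6); print(nm,w2b(r[0]),r[2:])
print("tile",w2b([.5735,.0171]),"offcut",w2b([.4341,-.1583]),"tipreach",robot.tip_reach)
# side view cross-check of tile top centre
z=cv2.resize(cv2.imread("pics/side0.png")[165:325,230:500],None,fx=2.9,fy=2.9,interpolation=cv2.INTER_CUBIC)
cv2.imwrite("pics/s0z.png",z)
print(proj("side",[[.5735,.0171,.022]]))
for n in [(0.05,.05),(-.05,.05),(-.05,-.05),(.05,-.05)]:
    pass
E
```

```text
width 0.5986112501685343 O [0.5749 0.0302]
far [ 0.0811 -0.1979] (np.float64(0.10018468211187853), np.float64(0.10020170788357755), array([-2.0527, -4.4724, -2.9617, -2.6176]))
near [-0.0222 -0.1975] (np.float64(0.1006597774134094), np.float64(0.1007072596872928), array([-2.9394, -2.5772, -2.8162, -1.3401]))
tile [-0.0008 -0.0131] offcut [-0.1316 -0.195 ] tipreach 0.0726
[[356.4286 226.1707]]
```

View pics/s0z.png

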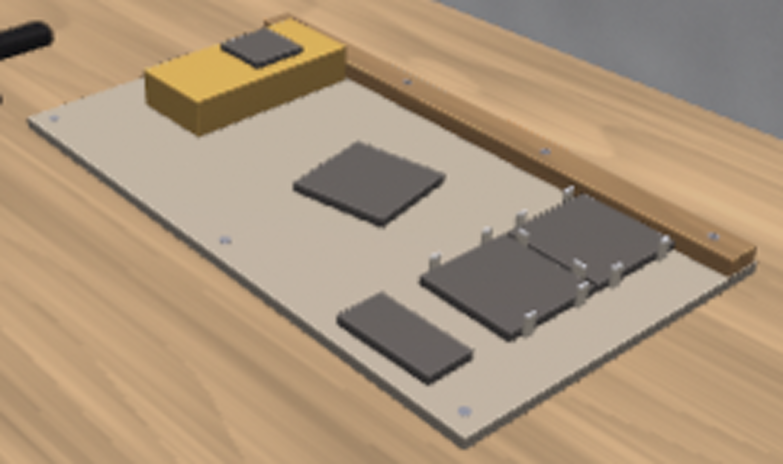

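The measurements agree with the given sizes: far tile at board x 81.1 mm, board width 599 mm, and stop face 299 mm from the near edge. The side view shows the tile flat with clear board around it. I'll approach behind it and touch the board to get the tip height.

```bash
python3 - <<'E'
from h import *
np.set_printoptions(precision=4,suppress=True)
tyaw=9.2; tx=np.array([np.cos(np.radians(tyaw)),np.sin(np.radians(tyaw))])
c=np.array([.5735,.0171]); p=c-tx*(.049+.011+.022)
robot.set_gripper(.05)
robot.move_pose([*p,.16],[180,0,tyaw-180]); s=robot.observe(); print(s["time"],s["tool_pos"],s["tcp_rot"],s["q"],s["gripper_width"],s["ft_force"])
robot.line_to([*p,.105],vel=.1)
print(robot.line_to([*p,.08],vel=.02,guard=4)); s=robot.observe(); print(s["time"],s["tool_pos"],s["ft_force"])
cv2.imwrite("pics/t1.png",robot.grab_frame("top"));cv2.imwrite("pics/s1.png",robot.grab_frame("side"))
E
```

```text
2.9417 [0.4927 0.0045 0.1602] [ 179.9994    0.0203 -170.7625] [-14.7318 -11.7354 -26.5455  75.1717   0.0088 -23.9693] 0.05029093676671238 [-0.5978  0.0728 -0.2708]
True
4.7167 [0.4924 0.004  0.0816] [-0.9176  0.4919  5.1597]
```

```bash
python3 - <<'E'
import cv2
a=cv2.imread("pics/t1.png")[115:300,195:450]; b=cv2.imread("pics/s1.png")[100:325,200:500]
a=cv2.resize(a,(400,290),interpolation=cv2.INTER_CUBIC); b=cv2.resize(b,(387,290),interpolation=cv2.INTER_CUBIC)
cv2.imwrite("pics/c1.png",cv2.hconcat([a,b]))
E
```

```text
(no output)
```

View pics/c1.png

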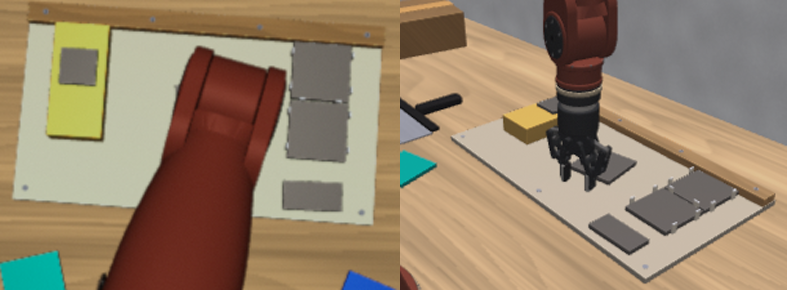

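```bash
python3 - <<'E'
from h import *
np.set_printoptions(precision=4,suppress=True)
tyaw=9.2; tx=np.array([np.cos(np.radians(tyaw)),np.sin(np.radians(tyaw))])
c=np.array([.5735,.0171]); p=c-tx*.082; Z=.0855; B=np.degrees(BY)
def st(m): s=robot.observe(); print(m,round(s["time"],2),w2b(s["tool_pos"][:2]),s["tool_pos"][2],s["tcp_rot"][2],s["ft_force"])
robot.line_to([*p,Z],vel=.05)
print(robot.line_to([*(p+tx*.032),Z],vel=.04,guard=12)); st("contact")
yb=w2b(c+tx*.010)[1]
print(robot.line_to([*b2w(-.015,yb),Z],vel=.04,rotation=[180,0,B-180],guard=12)); st("rot")
print(robot.line_to([*b2w(.012,yb),Z],vel=.04,guard=12)); st("near")
print(robot.line_to([*b2w(.024,yb),Z],vel=.015,guard=6)); st("end")
robot.line_to([*b2w(.0,yb),Z],vel=.08)
robot.line_to([*b2w(-.03,yb),.2],vel=.25)
st("up")
E
```

```text
False
contact 6.02 [-0.0496 -0.0234] 0.08546569917513006 -170.79708911726456 [0.2285 0.0118 0.1099]
False
rot 7.09 [-0.0149 -0.0111] 0.0855500531887794 177.25668580896524 [-0.7927 -0.2309  0.4362]
False
near 7.92 [ 0.0121 -0.011 ] 0.08543993146689093 177.24320521333155 [ 0.6496 -0.025  -0.1873]
True
end 8.52 [ 0.0202 -0.011 ] 0.084883234341767 177.24010670085644 [0.183  0.0778 0.2027]
up 9.53 [-0.0296 -0.0111] 0.20026294530037694 177.24061258042747 [-1.0869  0.2044 -1.2137]
```

```bash
python3 - <<'E'
from h import *
np.set_printoptions(precision=4,suppress=True)
robot.move_pose([.35,.38,.25],[180,0,87.24])
im=robot.grab_frame("top"); cv2.imwrite("pics/t2.png",im)
cv2.imwrite("pics/z2.png",cv2.resize(im[115:270,195:450],None,fx=3,fy=3,interpolation=cv2.INTER_CUBIC))
r=rectfit(im,b2w(.081,-.012),BY,.098,.098,.022,-6,6); print(w2b(r[0]),np.degrees(r[1]-BY),r[2:])
s=robot.observe();print(s["time"],s["q"])
E
```

```text
[ 0.079  -0.0113] 0.5093875547346862 (np.float64(0.10258261517184533), np.float64(0.09915045742079794), array([-0.4503, -2.118 , -2.3832, -3.0707]))
11.6 [ 32.7784  -8.8804 -14.6693  84.2362  -0.0066 125.551 ]
```

View pics/z2.png

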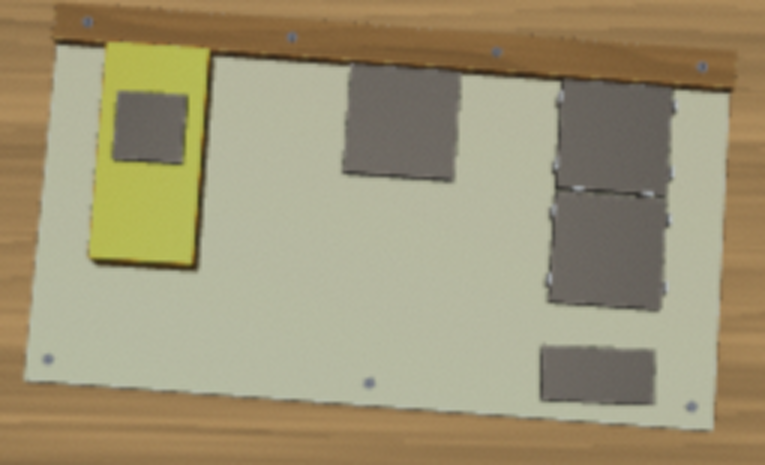

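Tile now sits flush along the batten at about (400,122) in the crop; nothing else moved. Now the −y push along the batten.

```bash
python3 - <<'E'
from h import *
np.set_printoptions(precision=4,suppress=True)
Z=.0855; X=.078; rot=[180,0,90+np.degrees(BY)]
def st(m): s=robot.observe(); print(m,round(s["time"],2),w2b(s["tool_pos"][:2]),s["tool_pos"][2],s["tcp_rot"][2],s["ft_force"])
robot.move_pose([*b2w(X,.078),.16],rot); st("above")
robot.line_to([*b2w(X,.078),.105],vel=.15)
print(robot.line_to([*b2w(X,.078),Z],vel=.04,guard=5)); 
print(robot.line_to([*b2w(X,.045),Z],vel=.04,guard=12)); st("contact")
print(robot.line_to([*b2w(X,-.028),Z],vel=.04,guard=12)); st("near")
print(robot.line_to([*b2w(X,-.041),Z],vel=.012,guard=6)); st("end")
robot.line_to([*b2w(X,-.01),Z],vel=.08)
robot.line_to([*b2w(X,.01),.16],vel=.2)
robot.move_pose([.35,.38,.25],rot)
im=robot.grab_frame("top"); cv2.imwrite("pics/t3.png",im); s=robot.grab_frame("side"); cv2.imwrite("pics/s3.png",s)
a=cv2.resize(im[120:265,300:450],(400,387),interpolation=cv2.INTER_CUBIC);b=cv2.resize(s[190:320,340:500],(400,325),interpolation=cv2.INTER_CUBIC)
cv2.imwrite("pics/z3.png",cv2.hconcat([a,cv2.copyMakeBorder(b,0,62,0,0,cv2.BORDER_CONSTANT)]))
r=rectfit(im,b2w(.081,-.0967),BY,.098,.098,.022,-6,6); print(w2b(r[0]),np.degrees(r[1]-BY),r[2:]); st("")
E
```

```text
above 13.16 [0.0776 0.0792] 0.16058139574316602 87.31812487659815 [-0.8056 -0.1072  0.4018]
False
False
contact 15.28 [0.078 0.045] 0.08547177426394492 87.24060886960001 [-0.2995 -0.3539 -0.3933]
False
near 17.26 [ 0.078 -0.028] 0.0855206591305028 87.24578953485168 [0.4166 0.2349 0.0141]
True
end 17.98 [ 0.0778 -0.0361] 0.08516850046533134 87.24850457614863 [1.0294 1.431  0.5232]
[ 0.0784 -0.0977] 0.6732603747963917 (np.float64(0.10129917573696579), np.float64(0.10133752764984046), array([-0.1514, -2.8404, -2.7151, -1.4584]))
 20.8 [-0.2407  0.3381] 0.24967480353057334 87.16098227862373 [0.2247 0.8573 0.1978]
```

View pics/z3.png

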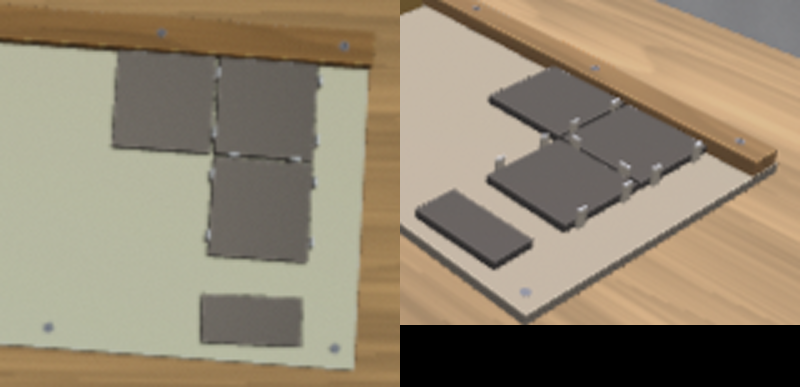

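The tile is against the spacers. I'll give one more light +x nudge to confirm it is seated on the batten, then measure again.

```bash
python3 - <<'E'
from h import *
np.set_printoptions(precision=4,suppress=True)
Z=.0855; Y=-.093; rot=[180,0,180+np.degrees(BY)]
def st(m): s=robot.observe(); print(m,round(s["time"],2),w2b(s["tool_pos"][:2]),s["tool_pos"][2],s["tcp_rot"][2],s["ft_force"])
robot.move_pose([*b2w(-.01,Y),.16],rot); st("above")
robot.line_to([*b2w(-.01,Y),.105],vel=.15)
print(robot.line_to([*b2w(-.01,Y),Z],vel=.04,guard=5))
print(robot.line_to([*b2w(.014,Y),Z],vel=.04,guard=8)); st("near")
print(robot.line_to([*b2w(.024,Y),Z],vel=.01,guard=6)); st("end")
robot.line_to([*b2w(.0,Y),Z],vel=.08)
robot.line_to([*b2w(-.02,Y),.16],vel=.2)
robot.move_pose([.35,.38,.25],[180,0,87.24])
im=robot.grab_frame("top"); cv2.imwrite("pics/t4.png",im); s=robot.grab_frame("side"); cv2.imwrite("pics/s4.png",s); st("")
def line(c,n,tan,z=.022,h=.038):
    E=edges(im,[(c+tan*u,n) for u in np.linspace(-h,h,40)],z,-6,6); p,d,sd=fitline(E); d=d*np.sign(d@tan); return w2b(p),np.degrees(np.arctan2(d@n,d@tan)),sd
print("tile near edge",line(b2w(.032,-.0967),-EX,EY)); print("far bonded near edge",line(b2w(.032,-.1977),-EX,EY))
print("tile +y edge",line(b2w(.081,-.0477),EY,EX))
im0=cv2.imread("pics/top0.png"); d=cv2.absdiff(im0,im).max(2); d[:,:200]*=(np.arange(200)>200).astype(np.uint8)
ys,xs=np.where(d>40); print("diff bbox", [(a,int((d[y:y+20,a:a+20]>40).sum())) for y in range(120,260,20) for a in range(200,600,20) if (d[y:y+20,a:a+20]>40).sum()>8 for a in [a]])
cv2.imwrite("pics/d4.png",d)
a=cv2.resize(im[115:270,195:450],None,fx=3,fy=3,interpolation=cv2.INTER_CUBIC); cv2.imwrite("pics/z4.png",a)
E
```

```text
above 22.93 [-0.01   -0.0926] 0.16009970792388134 177.24214302499144 [ 0.2468  0.5874 -0.5042]
False
False
near 24.82 [ 0.0139 -0.093 ] 0.08535848505952345 177.24499140721952 [ 0.9218  0.7301 -0.7743]
True
end 25.52 [ 0.0202 -0.0929] 0.0848698548970763 177.23521068978297 [ 0.1217  0.6259 -1.143 ]
 28.69 [-0.2411  0.3383] 0.2497359063991013 87.21175586869491 [-0.2946  0.0496 -0.4818]
tile near edge (array([ 0.0281, -0.1055]), np.float64(-0.016988495502554657), np.float32(0.00019709683))
far bonded near edge (array([ 0.0314, -0.1989]), np.float64(-1.042008455836711), np.float32(0.0017440468))
tile +y edge (array([ 0.075, -0.047]), np.float64(-0.22207236946586628), np.float32(0.00058594893))
diff bbox [(340, 322), (360, 369), (300, 157), (320, 285), (340, 307), (360, 339), (300, 218), (320, 400), (340, 151), (300, 56), (320, 85), (340, 19)]
```

View pics/z4.png

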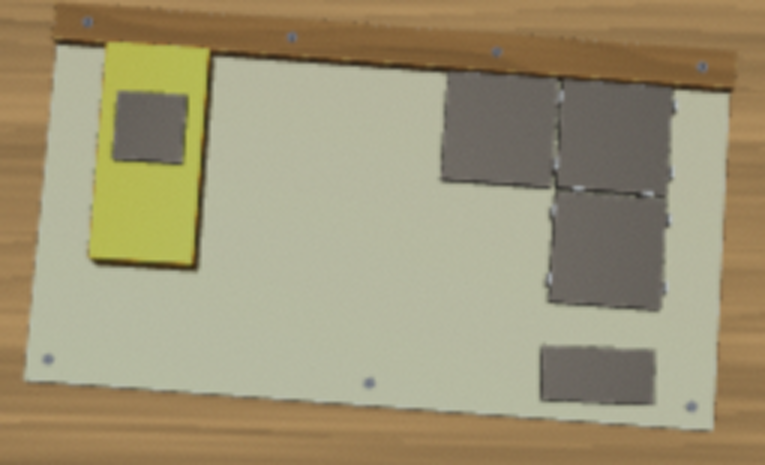

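View pics/d4.png

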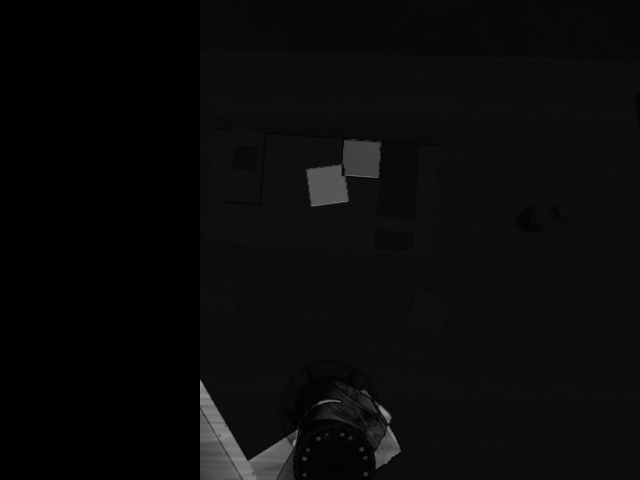

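```bash
python3 - <<'E'
from h import *
np.set_printoptions(precision=4,suppress=True)
im=cv2.imread("pics/t4.png")
def line(im,c,n,tan,h=.038):
    E=edges(im,[(c+tan*u,n) for u in np.linspace(-h,h,40)],.022,-6,6); p,d,sd=fitline(E); d=d*np.sign(d@tan); return w2b(p),np.degrees(np.arctan2(d@n,d@tan)),sd
print("near bonded near edge",line(im,b2w(-.070,-.1977),-EX,EY)); print("tile",line(im,b2w(.031,-.0967),-EX,EY))
print("far bonded far edge",line(im,b2w(.130,-.1977),EX,EY)); print("tile far edge",line(im,b2w(.130,-.0967),EX,EY))
print("far bonded +y",line(im,b2w(.081,-.1487),EY,EX,.03),"-y",line(im,b2w(.081,-.2467),-EY,EX,.03)); print("tile +y",line(im,b2w(.081,-.0477),EY,EX))
E
```

```text
near bonded near edge (array([-0.0725, -0.2065]), np.float64(0.5216811868253249), np.float32(0.0004239652))
tile (array([ 0.0278, -0.0955]), np.float64(-0.1843076423837397), np.float32(0.0003270264))
far bonded far edge (array([ 0.1312, -0.1971]), np.float64(-0.7499665677249638), np.float32(0.0010287858))
tile far edge (array([ 0.1298, -0.0936]), np.float64(-3.4786222071246558), np.float32(0.0025175207))
far bonded +y (array([ 0.0819, -0.1491]), np.float64(-2.2818814047353753), np.float32(0.0015352538)) -y (array([ 0.0825, -0.2474]), np.float64(-1.2266681523601248), np.float32(0.0011896462))
tile +y (array([ 0.075, -0.047]), np.float64(-0.22207236946586628), np.float32(0.00058594893))
```

By image, the tile sits 100.3 mm ahead of the bonded near tile's edge, where 101 is ideal, and it is square to 0.2°. The y gap measures about 0.5–1 mm over ideal. I'll use one short y nudge as an insurance check, since there is time, then hand in.

```bash
python3 - <<'E'
from h import *
np.set_printoptions(precision=4,suppress=True)
Z=.0855; X=.078; rot=[180,0,90+np.degrees(BY)]
def st(m): s=robot.observe(); print(m,round(s["time"],2),w2b(s["tool_pos"][:2]),s["tool_pos"][2],s["ft_force"])
robot.move_pose([*b2w(X,-.01),.16],rot)
robot.line_to([*b2w(X,-.01),.105],vel=.15)
robot.line_to([*b2w(X,-.01),Z],vel=.04,guard=5)
robot.line_to([*b2w(X,-.029),Z],vel=.04,guard=10)
print(robot.line_to([*b2w(X,-.041),Z],vel=.01,guard=9)); st("end")
robot.line_to([*b2w(X,-.015),Z],vel=.06)
robot.line_to([*b2w(X,.01),.16],vel=.2)
robot.move_pose([.35,.38,.25],rot)
im=robot.grab_frame("top"); cv2.imwrite("pics/t5.png",im); st("")
def line(im,c,n,tan,h=.038):
    E=edges(im,[(c+tan*u,n) for u in np.linspace(-h,h,40)],.022,-6,6); p,d,sd=fitline(E); d=d*np.sign(d@tan); return w2b(p),np.degrees(np.arctan2(d@n,d@tan)),sd
print(line(im,b2w(.031,-.0967),-EX,EY),line(im,b2w(.081,-.0477),EY,EX))
cv2.imwrite("pics/z5.png",cv2.resize(im[115:270,195:450],None,fx=3,fy=3,interpolation=cv2.INTER_CUBIC))
E
```

```text
True
end 33.05 [ 0.0777 -0.0362] 0.08512355340591629 [1.4373 1.8712 2.3774]
 35.85 [-0.2407  0.3381] 0.24968048143508126 [0.1673 0.2081 1.0356]
(array([ 0.0277, -0.1055]), np.float64(-0.13058809274103433), np.float32(0.0003142717)) (array([ 0.081 , -0.0471]), np.float64(-0.32550859758409495), np.float32(0.0005782555))
```

View pics/z5.png

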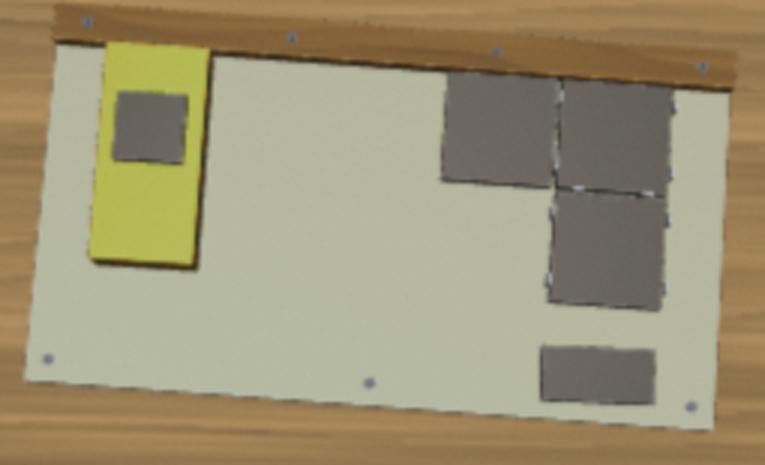

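The stop position repeated to 0.1 mm, so the tile is seated against the spacers. The picture shows it at about (498,130) in the crop, flush to the batten and the spacers, with the other things on the board unmoved. Handing in.

```bash
python3 -c "
from plant import robot
robot.job_done(); print(robot.observe()['time'])"
```

```text
the job is handed in; nothing more can be done
the job is handed in; nothing more can be done
```

I pushed the loose tile with two fingertips, keeping it flat on the board. It went +x and square onto the batten, then −y along it to the bonded tiles' spacers. I gave it one more light nudge each way, backed the arm clear and handed in after about 36 s of the 48 s allowed. No verdict was reported.

- **Seating:** the guarded pushes stopped at the same place both times, within 0.1 mm. The TCP stopped at board x = 20.2 mm against the batten and y = −36.1/−36.2 mm against the spacers; I expected 21 and −36.7 mm.
- **Image check:** the tile looks square to about 0.1–0.3°. It measures about 0.7 mm short in x and up to about 1 mm wide in y. Both are within the 2.5 mm limit.
- **Checks that disagreed:**
  - The automatic rectangle fits next to the batten shadow and the spacers were unreliable. They gave tile x of 78.4–79 mm, about 10 mm too little certainty to use alone, so I relied on comparing with the bonded tiles' edges and on the repeated push stops.
  - The tile's near edge also reads about 28 mm instead of 32 mm. The bonded near tile shows the same 3.5 mm offset.
- **Bystanders:** the before/after image difference showed no movement of the offcut, block or bottle. The left strip of that image, where the spreader lies, was left out, so the spreader was not checked there. The fingers never went down near it.

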